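Ease the sample lift down on its release valve

ROBOT

A 6-joint arm with a two-finger parallel gripper is mounted at the origin on a cart in front of the work surface, level with it; the furniture and walls round the work are solid. World frame = base frame: x ahead of the robot, y to its left, z up, the work surface at z = 0. Lengths are in m, angles in degrees, forces in N, time in s.
With the tool pointing down it reaches from about 0.275 to 1 m from the base axis. Payload 8.4 kg.
Tool frame: the origin (TCP) lies at the very end of the fingers, on their centre line; the grasp point (between the pads) lies 19 mm behind it; z points along the fingers, y is the line along which they close (so a half turn about z gives the same grasp; the last joint's range is limited). The gripper opens to 85 mm and grips with 20 to 120 N. Pads are 22 mm wide; open, the fingers measure 114 mm over their backs; the gripper's body (76 mm by 85 mm) begins 54 mm behind the grasp point. The pads swing forward as they close: fully open they stand 13 mm farther back than shut.
Start: joints at [72.399, 20.225, 93.587, -0, 66.188, -0.138], TCP at [0.188, 0.596, 0.231] pointing down, gripper open.
Joint ranges: [-150.9, 150.9], [-52.94, 120.26], [3.33, 152.33], [-74.26, 254.26], [0, 154.13], [-172.89, 172.89]. Speed limits (degrees/s): [127.2, 127.2, 159.86, 180, 180, 180].

INTERFACE

Orientations are given as [roll, pitch, yaw] about the fixed x, y, z axes, in that order (R = Rz(yaw) Ry(pitch) Rx(roll)).
In Python, from bench import sense, camera, order, cut_out, pinpoint gives the robot as it stands.
- The arm moves only by the tool apply_moves, never from a script. Its argument "moves" is text: rows parted by semicolons, each of 7 numbers parted by spaces: the gripper command: -1 is fully open, 1 is shut, values between are in proportion, then the shift along the tool's x, y, z in mm, then the turn, a rotation vector about the tool's x, y, z in degrees. In form: hand tx ty tz rx ry rz; .... A call has 1 to 5 rows; each row shifts and turns the commanded pose from where the row before left it, along the tool's axes as they then stand; what a row does not reach is not made up. A row lasts 1/12 s, in which the tool goes at most 41.7 mm and 7.16 degrees, less where a joint would pass 70% of its speed; a pose out of reach is approached as far as the arm can. A call is refused whole if a number of a shift passes 41.7 or a number of a turn 7.16, either way. A call with a gripper value outside its range is refused whole. The fingers move at their own pace and stop on an object; "grip_force" is the grip in N (left out, the last holds). Time passes only in rows, so rows that do not move let the fingers close. It gives the time, the measured TCP pose, the force, the opening and the grip force at its end, in the units of the state.
- sense(): the state, without advancing time (a new reading comes with each control period).
- camera(name): name is "scene" or "top" or "wrist"; returns a dict with "color" (384x512x3 uint8, blue, green, red), "depth" (384x512 float32, m along the optical axis (not along the pixel's ray), 0 where there is no reading), "K" (3x3 intrinsics, pixels), "rvec" (rotation vector, rad) and "tvec" (3), from world to camera coordinates, as OpenCV has them. Camera axes: x right, y down, z forward; pixel columns grow to the right and rows downward; lengths in m; the calibration is good to about 2 mm. The wrist camera is an equidistant fisheye: a pixel r from the principal point sees the ray r / f radians off the axis. A picture is of the moment at which its call begins.
- order.hand_in(): hands the job in; it is judged then, once.
Trained networks look in a picture, given as the dict that the camera call returned (one of the last four; its "shot" number tells which), for a name from the list of things; names that differ only in an ending like _2 or _b are one class to them, and where a whole thing is asked for, a point or a joint stands for the part that bears it (a point fixed in the world has none). Each returns a list of dicts, best first, with "score" (0 to 1); they miss things now and then, are a little off and sometimes report something else, mostly with a low value. They report only what shows in the picture. A call takes as long as a camera call. They do not tell look-alikes from the thing itself.
- cut_out(picture, target): "pixels" (384x512 bool, what is visible of it) and "uv" ([column, row] in pixels, amid what is visible of it).
- pinpoint(picture, target): "uv" ([column, row] in pixels: a listed point, or the origin of a listed thing).
The state is a dict: "time_s": time; "qpos": joint angles; "qd": joint speeds; "joint_efforts": joint torques, N m; "eef_pos": TCP position; "orientation": TCP orientation; "wrist_force": force on the tool from outside, world axes, zero at the start; "ft_torque": the same for the moment, N m; "finger_gap": finger opening in m; "grip_force": force on a finger pad.
Only numpy, scipy, OpenCV 4.12 (cv2) and the standard library are available. Lean on these libraries where they do the work, as an engineer would, in place of code of your own. Each camera call takes 0.05 s, during which the arm holds its last target. There are 200 camera calls.

TASK

Turn the red release handle of the small hydraulic lift counter-clockwise (seen from above) only until the loaded plate starts to sink, let it down slowly (never faster than 2 cm/s) and stop it with the plate's red pointer level with the green collar on the mast, then leave the valve closed again without forcing the handle, and let go. Move the plate by the valve alone: do not touch or push the plate or the purple tube tray on it, and leave the collar, the two vials and the lancet box where they are.

Things in the scene. Friction and masses are not known exactly. Their poses are not given: they have to be found in the camera images.
- lift: Small hydraulic lift fixed to the desk; grey base plate 300 mm long, 14 mm thick. Origin on the desk under the release valve's axis; x runs along the base from the valve to the lifting plate (185 mm ahead), z up. Blue valve block under the handle: 64 x 70 mm, top at 64 mm. The upright scale mast (14 x 8 mm, top at 240 mm) stands 185 mm ahead and 94 mm to the left (+y) of the valve axis.
- valve_grip (a point): Centre of the red grip bar of the release valve's T-handle, on the vertical valve axis, 99 mm above the desk. The bar is 60 mm long (point x axis), 14 mm thick (point y axis) and 26 mm tall, with 16 mm of free height under it; a white dash on top marks its +x end. With the valve closed the bar points along the lift's x axis.
- valve (a joint): Angle of the handle, rad: 0 = closed, growing counter-clockwise from above to a stop at 1.4. Starts at 0 to 0.12, stays where left (friction 0.09 N m). Under 0.25 it always holds. The angle where the plate begins to sink depends on the unknown load: about 0.28 to 1.0. Each further 0.1 rad adds 10 to 20 mm/s, building up over 0.6 s; turned back under it the plate stops in 0.3 s.
- valve_seat (a point): Top centre of the steel gland nut under the handle, on the valve axis, 70 mm above the desk. The valve turns easily up to its hard stops at 0 (closed) and 1.4 rad; turning on against a stop only twists the handle's shaft.
- handle (a joint): Twist of the springy shaft between the grip bar and the valve spindle, rad (the bar stands at valve + twist, measured from the lift's x axis). It shows the torque on the bar: 3 N m per rad. Turning the valve twists it by 0.03 to 0.06; beyond 0.12 either way (0.36 N m) the handle counts as forced.
- lift_plate (a joint): How far the lifting plate has sunk, in m: 0 = top of its stroke (plate top 200 mm above the desk), 0.08 = bottom stop. It starts at 0 (up to 1 mm). It cannot be raised again; at a fixed valve angle its sinking may slacken a little by itself.
- pointer (a point): Tip of the red pointer tab (5 mm tall) on the left (+y) edge of the lifting plate, at the plate's mid-thickness, 6 mm below the plate top. The aluminium plate is 100 x 132 x 12 mm.
- mark (a point): Centre of the green collar (22 x 20 x 16 mm) clamped on the scale mast: the height at which the pointer must stop. Its height differs from time to time (the stop lies 28 to 52 mm below the pointer's start).
- collar (a joint): How far down the mast the collar sits, m (0 to 0.03); it is a stiff sliding clamp and must stay as found.
- plate_top (a point): Centre of the top face of the lifting plate.
- tray_center (a point): Centre of the loose white tray of purple-capped tubes (69 x 118 x 100 mm, underside 50 mm below this point) that stands on the plate; mass 0.13 to 0.45 kg.
- vial_red_center (a point): Middle of a loose brown vial with red cap, 29 mm diameter, 65 mm tall, standing by the lift.
- vial_white_center (a point): Middle of a loose brown vial with white cap, 29 mm diameter, 65 mm tall, standing by the lift.
- lancets_center (a point): Middle of a loose green open-topped lancet box, 51 x 76 x 22 mm, lying by the lift.
Not all that is in view belongs to the job. Leave any pink or yellow look-alike of the part that bears tray_center alone.

How it is judged (in metres and radians):
On the way:
1. the valve is cracked open and the plate has begun to sink, by more than 8 mm (distance of pointer from where it was at the start of the episode above 0.008 m and value of joint valve above 0.2 rad), for 0.05 s.
At the end, for the whole second after the job is handed in: The pointer's tip stands within 8 mm of the height of the collar's centre (that is, within the 16 mm height of the collar), the plate is at rest, the valve is closed to less than 0.2 rad, and the tray stands upright on the plate, its centre within 20 mm of the plate's (z of pointer in the frame of mark between -0.008 and 0.008 m and value of joint valve below 0.2 rad and velocity of joint lift_plate below 0.003 m/s and horizontal distance between tray_center and plate_top below 0.02 m and angle between tray_center's own z axis and vertical below 0.1 rad and linear speed of tray below 0.01 m/s); the robot touches nothing.
It fails at once if the plate sinks faster than 20 mm/s (velocity of joint lift_plate above 0.02 m/s).
It fails at once if the handle is forced: its shaft twisted by more than 0.12 rad (0.36 N m) either way (value of joint handle above 0.12 rad or value of joint handle below -0.12 rad).
It fails at once if the robot touches or pushes the plate or the tray (over 1 N) (contact force between any of the arm, the fingers and lift_plate above 1 N or contact force between any of the arm, the fingers and tray above 1 N).
It fails at once if the collar is shifted by more than 5 mm, or a vial or the lancet box by more than 15 mm (distance of mark from where it was at the start of the episode above 0.005 m or distance of any of vial_red_center, vial_white_center, lancets_center from where it was at the start of the episode above 0.015 m).
It also fails if it takes over 67 s, if anything falls off the work surface, if the arm or the gripper's body presses on something with over 40 N, if the wrist force passes 120 N, or if a joint passes its speed limit or range.

## Working session

There is one attempt and no reset: what is moved stays moved. The work goes in short steps, Python scripts to look and compute and a tool call to move; the robot and the scene stay as the last step left them, time stands still between calls to the robot, and variables do not carry over. Pictures are saved under pics/ and viewed, at most 10 in all, crops included, and the job is handed in when it is done.

Besides the shell and the picture viewer there is one more tool, called after ">>>" as name(argument=value, ...), one argument or row to a line, values as JSON. apply_moves: Moves the arm, as the interface text tells. Its arguments: {"type":"object","properties":{"moves":{"type":"string"},"grip_force":{"type":"number"}},"required":["moves"]}

```bash
ls; mkdir -p pics
cat > h.py <<'E'
import numpy as np, cv2
from bench import sense,camera,order,cut_out,pinpoint
def proj_z(p,uv,z):
    R=cv2.Rodrigues(np.array(p["rvec"],float))[0];t=np.array(p["tvec"],float).ravel()
    d=R.T@(np.linalg.inv(p["K"])@np.array([uv[0],uv[1],1.]));c=-R.T@t
    return c+d*(z-c[2])/d[2]
def dep(p,uv):
    u,v=int(round(uv[0])),int(round(uv[1]));w=p["depth"][max(v-1,0):v+2,max(u-1,0):u+2];w=w[w>0]
    if len(w)==0:return None
    R=cv2.Rodrigues(np.array(p["rvec"],float))[0];t=np.array(p["tvec"],float).ravel()
    return R.T@(np.linalg.inv(p["K"])@np.array([uv[0],uv[1],1.])*np.median(w)-t)
def px(p,X):
    return cv2.projectPoints(np.array(X,float).reshape(-1,3),np.array(p["rvec"],float),np.array(p["tvec"],float),np.array(p["K"],float),None)[0].reshape(-1,2)
E
python3 - <<'E'
from h import *
np.set_printoptions(precision=3,suppress=True)
s=sense();print(s)
a=camera("scene");b=camera("top")
cv2.imwrite("pics/a.png",np.hstack([a["color"],b["color"]])[:, :]) 
cv2.imwrite("pics/s1.png",cv2.resize(a["color"],(800,600),interpolation=cv2.INTER_CUBIC));cv2.imwrite("pics/t1.png",cv2.resize(b["color"],(800,600),interpolation=cv2.INTER_CUBIC))
for n,p in(("scene",a),("top",b)):
  for k in ["lift","valve_grip","valve_seat","pointer","mark","plate_top","tray_center","vial_red_center","vial_white_center","lancets_center"]:
    for r in pinpoint(p,k)[:2]: print(n,k,np.array(r["uv"]),round(r["score"],2),dep(p,r["uv"]))
E
```

```text
pics
{'time_s': 0.0, 'qpos': array([72.399, 20.262, 93.627,  0.002, 66.187, -0.138]), 'qd': array([-0.05 ,  0.027, -0.035,  0.022,  0.117, -0.119]), 'joint_efforts': array([  0.001, -60.526, -34.207,   0.   ,   0.009,   0.   ]), 'eef_pos': array([0.187, 0.596, 0.231]), 'orientation': array([-179.923,   -0.002,  162.536]), 'wrist_force': array([-0.273, -0.36 , -0.969]), 'ft_torque': array([-0.013,  0.048, -0.043]), 'grip_force': 0.0, 'finger_gap': 0.08529303408777329}
scene lift [206.9 233.2] 0.66 [0.465 0.055 0.023]
scene valve_grip [207.1 230.2] 0.52 [0.468 0.055 0.035]
scene valve_grip [204.5 206.6] 0.5 [0.487 0.079 0.107]
scene valve_seat [204.5 212.1] 0.86 [0.483 0.077 0.088]
scene pointer [239.7 153.7] 0.76 [0.64  0.066 0.234]
scene pointer [250.9 152.2] 0.52 [ 0.622 -0.     0.278]
scene mark [209.  232.8] 0.57 [0.473 0.053 0.02 ]
scene plate_top [248.6 165.4] 0.75 [0.62  0.009 0.226]
scene tray_center [254.9 150.6] 0.88 [ 0.625 -0.014  0.288]
scene tray_center [311.2 323.5] 0.83 [ 0.395 -0.408  0.056]
scene vial_red_center [188.5 204.6] 0.42 [0.517 0.202 0.028]
scene vial_red_center [253.2 151.1] 0.18 [ 0.62  -0.011  0.287]
scene vial_white_center [214.6 198.2] 0.64 [0.589 0.147 0.042]
scene vial_white_center [252.2 163.8] 0.53 [ 0.619 -0.007  0.24 ]
scene lancets_center [232.9 248. ] 0.68 [ 0.479 -0.049  0.015]
top lift [216.7 229.9] 0.8 [0.477 0.08  0.067]
top valve_seat [217.5 226.8] 0.63 [0.487 0.077 0.072]
top pointer [205.7 160.5] 0.75 [0.686 0.113 0.173]
top mark [204.1 159.5] 0.37 [0.689 0.118 0.174]
top plate_top [234.6 164.2] 0.78 [0.647 0.013 0.289]
top tray_center [301.4 209.2] 0.95 [ 0.548 -0.199  0.089]
top tray_center [159.5 168. ] 0.91 [0.678 0.276 0.093]
top vial_red_center [174.4 215.8] 0.56 [0.523 0.223 0.061]
top vial_white_center [197.4 194.1] 0.53 [0.597 0.149 0.063]
top lancets_center [252.4 232.5] 0.75 [ 0.476 -0.038  0.014]
top lancets_center [211.7 225.4] 0.21 [0.487 0.093 0.107]
```

View pics/s1.png

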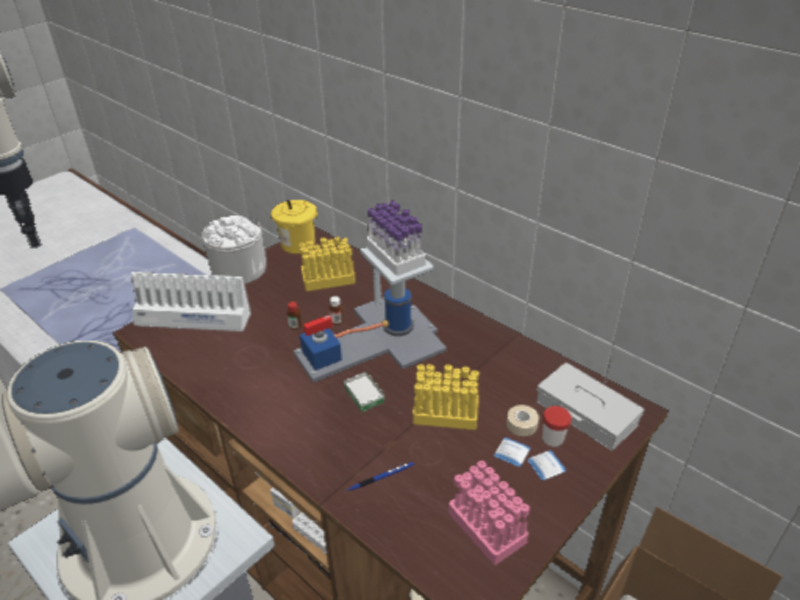

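View pics/t1.png

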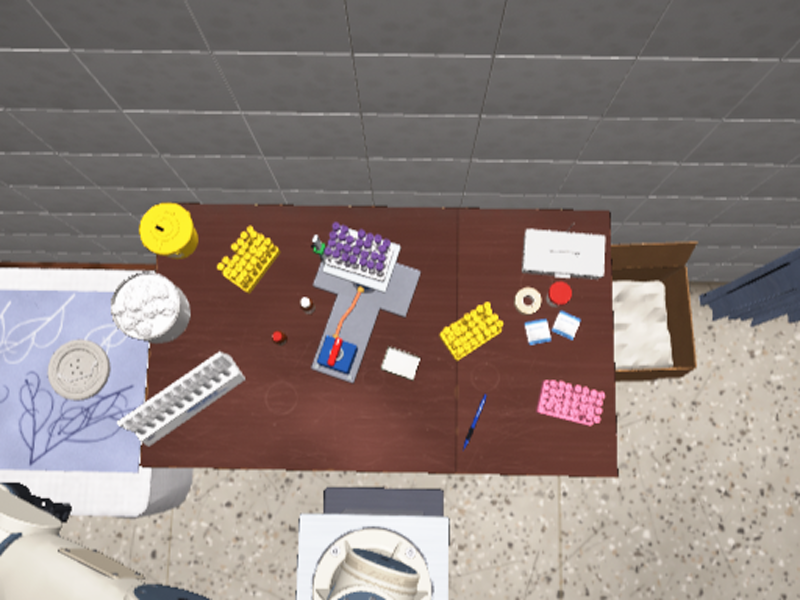

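The scene shows the lift mid-desk: the valve at about (320,335) in the scene view and (335,352) in the top view, the purple tray on the plate, the green collar at (318,245) in the top view, and the vials to the left. Next I measure the axis, bar and collar.

```bash
cat >> h.py <<'E'
def cloud(p):
    v,u=np.mgrid[0:384,0:512];d=p["depth"]
    R=cv2.Rodrigues(np.array(p["rvec"],float))[0];t=np.array(p["tvec"],float).ravel()
    X=np.stack([u,v,np.ones_like(u)],-1).reshape(-1,3)@np.linalg.inv(p["K"]).T*d.reshape(-1,1)
    return ((X-t)@R).reshape(384,512,3)
def rect(P):
    (c,s,a)=cv2.minAreaRect((P[:,:2]*1000).astype(np.float32));return np.array(c),np.array(s),a
E
python3 - <<'E'
from h import *
np.set_printoptions(precision=4,suppress=True)
for n in("top","scene"):
  p=camera(n);C=cloud(p);h=cv2.cvtColor(p["color"],cv2.COLOR_BGR2HSV);H,S,V=[h[...,i].astype(int) for i in range(3)]
  x,y,z=C[...,0],C[...,1],C[...,2];ok=p["depth"]>0
  near=ok&(abs(x-.487)<.09)&(abs(y-.077)<.09)
  red=near&((H<4)|(H>174))&(S>170)&(z>.08)
  blue=near&(H>100)&(H<125)&(S>130)&(abs(z-.064)<.006)
  gr=ok&(H>50)&(H<80)&(S>120)&(abs(x-.69)<.06)&(abs(y-.12)<.06)
  base=ok&(abs(z-.014)<.004)&(abs(x-.55)<.15)&(abs(y-.05)<.12)&(S<90)
  for k,m in(("red",red),("redtop",red&(z>.105)),("blue",blue),("green",gr),("base",base)):
    P=C[m]
    if len(P)>4: 
      print(n,k,len(P),P.mean(0),P.min(0),P.max(0),rect(P)); 
      w,v=np.linalg.eigh(np.cov(P[:,:2].T));print("  pca yaw",np.degrees(np.arctan2(v[1,1],v[0,1])),np.sqrt(w))
  tr=ok&(abs(x-.66)<.09)&(abs(y)<.1)&(z>.2);print("tray z",C[tr][:,2].mean(),tr.sum())
  if n=="top": cv2.imwrite("pics/t2.png",cv2.resize(p["color"][140:260,180:290],(550,600),interpolation=cv2.INTER_CUBIC))
  else: cv2.imwrite("pics/s2.png",cv2.resize(p["color"][120:250,180:310],(600,600),interpolation=cv2.INTER_CUBIC))
E
```

```text
top red 69 [0.4869 0.0856 0.1111] [0.4621 0.072  0.1032] [0.515  0.0968 0.1197] (array([488.6493,  86.0571]), array([13.7704, 55.202 ]), 73.17707061767578)
  pca yaw 162.08984017355408 [0.0042 0.0155]
top redtop 62 [0.4869 0.0855 0.1119] [0.4621 0.072  0.1054] [0.515  0.0968 0.1197] (array([488.5808,  85.8305]), array([13.2969, 55.202 ]), 73.17707061767578)
  pca yaw 160.3529184702384 [0.004  0.0154]
top blue 239 [0.4874 0.0833 0.0637] [0.4513 0.0464 0.058 ] [0.5276 0.1253 0.07  ] (array([488.5107,  85.399 ]), array([69.1502, 62.5814]), 72.03570556640625)
  pca yaw 68.76627671332368 [0.0192 0.0235]
top green 26 [0.6901 0.1169 0.17  ] [0.6816 0.1083 0.1619] [0.7016 0.1281 0.1786] (array([690.7952, 117.7695]), array([18.0698, 20.9531]), 10.715109825134277)
  pca yaw 125.26944385225818 [0.0047 0.0073]
top base 1432 [0.5745 0.0299 0.0142] [ 0.4322 -0.0682  0.01  ] [0.6996 0.1561 0.018 ] (array([565.7343,  44.0192]), array([224.2101, 267.2267]), 89.8307876586914)
  pca yaw 169.60934251584987 [0.0615 0.0702]
tray z 0.2590612099358337 1256
scene red 111 [0.4815 0.0816 0.1043] [0.4549 0.0678 0.0893] [0.5081 0.0962 0.1159] (array([482.6612,  82.3915]), array([13.3291, 54.6659]), 70.4091567993164)
  pca yaw 160.82807347347162 [0.0031 0.0152]
scene redtop 53 [0.4799 0.0833 0.1104] [0.4549 0.0708 0.1052] [0.5081 0.0962 0.1159] (array([482.8894,  83.5697]), array([12.4377, 54.749 ]), 72.31147766113281)
  pca yaw 161.40624437012383 [0.0034 0.0146]
scene blue 175 [0.476  0.0719 0.0633] [0.443  0.0415 0.058 ] [0.5158 0.1213 0.0681] (array([482.8018,  80.2703]), array([66.2688, 62.8389]), 67.23026275634766)
  pca yaw 139.35104833684332 [0.0162 0.0208]
scene base 1631 [0.5767 0.0213 0.014 ] [ 0.4284 -0.07    0.01  ] [0.6996 0.1526 0.018 ] (array([564.0198,  41.4021]), array([222.4724, 271.3707]), 89.85906982421875)
  pca yaw -178.9180348395884 [0.0584 0.075 ]
tray z 0.25376808560063707 1374
```

```bash
python3 -c "
import cv2,numpy as np
a=cv2.imread('pics/t2.png');b=cv2.imread('pics/s2.png')
cv2.imwrite('pics/c2.png',cv2.resize(np.hstack([a,b]),(800,417)))"
```

```text
(no output)
```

View pics/c2.png

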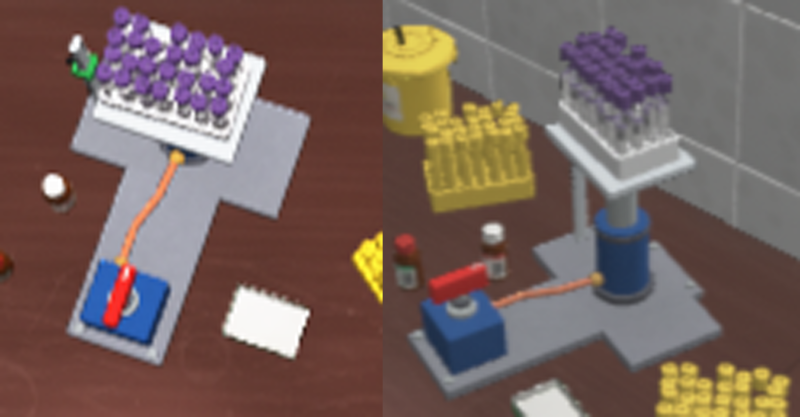

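The views agree: the valve axis is near (0.484,0.083), the bar yaw is about -18° (or 162°), and the lift yaw is about -18°. The tool yaw already matches, so I move toward the lift and use the wrist camera.

>>> apply_moves(
  moves="-1 -27 -26 -2 0 0 0; -1 -27 -26 -2 0 0 0; -1 -27 -26 -2 0 0 0; -1 -27 -26 -2 0 0 0",
)

```text
time_s: 1.53
eef_pos: [0.2597, 0.4632, 0.2393]
orientation: [-180.0, 0.0, 162.6]
wrist_force: [0.6, 0.1, -0.3]
finger_gap: 0.0853
grip_force: 0.0
```

>>> apply_moves(
  moves="-1 -27 -26 -2 0 0 0; -1 -27 -26 -2 0 0 0; -1 -27 -26 -2 0 0 0; -1 -27 -26 -2 0 0 0",
)

```text
time_s: 1.87
eef_pos: [0.3317, 0.3314, 0.2476]
orientation: [180.0, 0.0, 162.6]
wrist_force: [0.3, 0.8, 0.3]
finger_gap: 0.0855
grip_force: 0.0
```

>>> apply_moves(
  moves="-1 -27 -26 -2 0 0 0; -1 -27 -26 -2 0 0 0; -1 -27 -26 -2 0 0 0; -1 -27 -26 -2 0 0 0; -1 0 0 0 0 0 0",
)

```text
time_s: 2.28
eef_pos: [0.4055, 0.1967, 0.2559]
orientation: [-180.0, 0.1, 162.3]
wrist_force: [0.8, 0.8, 0.0]
finger_gap: 0.0854
grip_force: 0.0
```

Run:
```python
from h import *
np.set_printoptions(precision=4,suppress=True)
s=sense();print(s["time_s"],s["eef_pos"],s["orientation"])
p=camera("wrist");print(p["K"],p["rvec"],p["tvec"])
cv2.imwrite("pics/w1.png",cv2.resize(p["color"],(800,600),interpolation=cv2.INTER_CUBIC))
for k in["valve_grip","valve_seat","pointer","mark","plate_top"]:
  for r in pinpoint(p,k)[:2]: print(k,np.array(r["uv"]),r["score"])
```

```text
2.2833 [0.4055 0.1967 0.2559] [-179.9577    0.1413  162.3192]
[[297.3186   0.     251.1536]
 [  0.     297.3186 183.0566]
 [  0.       0.       1.    ]] [-2.3187 -1.6925 -0.2724] [-0.3115 -0.3577  0.3019]
valve_grip [186.2 254.6] 0.87
valve_seat [189.4 241.5] 0.67
```

View pics/w1.png

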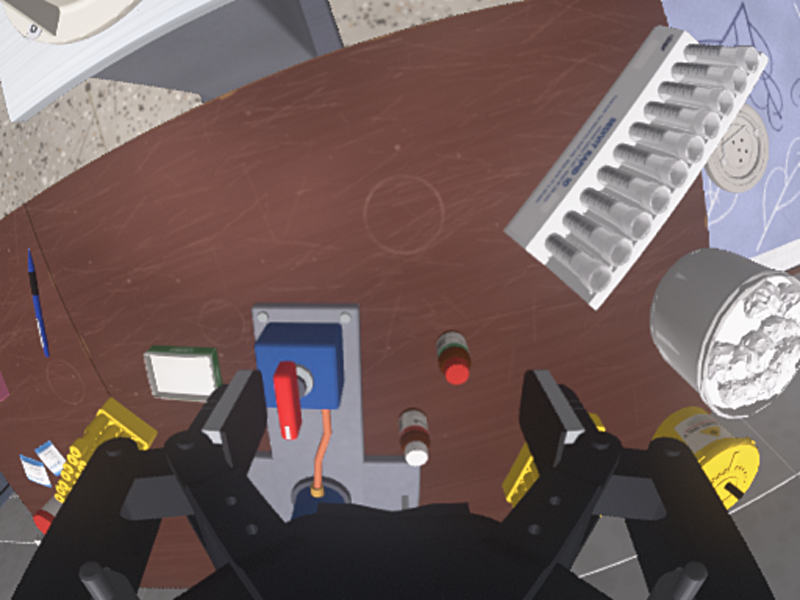

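The wrist view shows the valve, with the red bar at about (287,400). It also shows that the mast isn't visible from this tool yaw. I'll check how well the top camera resolves the collar height, and measure the bar in the wrist view.

```bash
cat >> h.py <<'E'
def wray(p,uv):
    K=p["K"];R=cv2.Rodrigues(np.array(p["rvec"],float))[0];t=np.array(p["tvec"],float).ravel()
    a=np.asarray(uv,float).reshape(-1,2);m=np.stack([(a[:,0]-K[0,2])/K[0,0],(a[:,1]-K[1,2])/K[1,1]],-1)
    th=np.linalg.norm(m,axis=1,keepdims=True);d=np.hstack([m/np.maximum(th,1e-9)*np.sin(th),np.cos(th)])
    return -R.T@t,d@R
def wz(p,uv,z):
    c,d=wray(p,uv);return c+d*((z-c[2])/d[:,2])[:,None]
def wcloud(p):
    v,u=np.mgrid[0:384,0:512];uv=np.stack([u,v],-1).reshape(-1,2)
    c,d=wray(p,uv);R=cv2.Rodrigues(np.array(p["rvec"],float))[0]
    return (c+d*(p["depth"].reshape(-1)/(d@R[2]))[:,None]).reshape(384,512,3)
E
python3 - <<'E'
from h import *
np.set_printoptions(precision=4,suppress=True)
print(sense()["qpos"])
p=camera("wrist");C=wcloud(p);h=cv2.cvtColor(p["color"],cv2.COLOR_BGR2HSV);H,S,V=[h[...,i].astype(int) for i in range(3)]
R=cv2.Rodrigues(np.array(p["rvec"],float))[0];print("cam",-R.T@np.array(p["tvec"]).ravel(),R[2])
x,y,z=[C[...,i] for i in range(3)];ok=(p["depth"]>0)&(abs(x-.484)<.07)&(abs(y-.083)<.07)
red=ok&((H<5)|(H>174))&(S>150)&(z>.085)
for k,m in(("red",red),("redtop",red&(z>.107)),("blue",ok&(H>100)&(H<125)&(S>130)&(abs(z-.064)<.005)),):
  P=C[m];w,v=np.linalg.eigh(np.cov(P[:,:2].T));print(k,len(P),P.mean(0),P.min(0),P.max(0),rect(P),np.degrees(np.arctan2(v[1,1],v[0,1])))
vs=np.argwhere(red);top=red&(z>.107);r=cv2.minAreaRect(np.argwhere(top)[:,::-1].astype(np.float32));q=cv2.boxPoints(r);print("top rect px",r,wz(p,q,.112)*1000)
base=(p["depth"]>0)&(abs(z-.014)<.004)&(S<60)&(abs(x-.484)<.12)&(abs(y-.083)<.12)
print("base",base.sum(),rect(C[base]))
G=[];Wt=[];Bt=[]
for i in range(4):
  p=camera("top");C=cloud(p);h=cv2.cvtColor(p["color"],cv2.COLOR_BGR2HSV);H,S,V=[h[...,i].astype(int) for i in range(3)];x,y,z=[C[...,i] for i in range(3)]
  g=(p["depth"]>0)&(H>50)&(H<80)&(S>120)&(abs(x-.69)<.06)&(abs(y-.12)<.06);G+=list(C[g][:,2])
  pl=(p["depth"]>0)&(abs(z-.2)<.012)&(abs(x-.62)<.08)&(abs(y-.02)<.1)&(S<50)&(V>150);Wt+=list(z[pl])
  bs=(p["depth"]>0)&(abs(z-.064)<.008)&(abs(x-.484)<.05)&(H>100)&(H<125)&(S>130);Bt+=list(z[bs])
print(np.percentile(G,[5,20,35,50,65,80,95]),len(G));print("plate",np.percentile(Wt,[10,25,50,75,90]),len(Wt));print(np.percentile(Bt,[10,50,90]))
vv,uu=np.where(g)
for a,b in zip(vv,uu):print((b,a),C[a,b],h[a,b])
E
```

```text
[ 26.4814   2.8487 112.3654   0.016   64.7971 -46.1476]
cam [0.3252 0.2271 0.3984] [ 0.2973 -0.093  -0.9502]
red 596 [0.4792 0.0914 0.1087] [0.4561 0.0748 0.091 ] [0.5134 0.1021 0.1145] (array([484.3883,  88.2851]), array([13.8607, 58.1212]), 71.88343048095703) 163.61907284978108
redtop 434 [0.4813 0.0898 0.1118] [0.4562 0.0748 0.107 ] [0.5134 0.1017 0.1145] (array([484.4662,  88.2596]), array([13.8607, 57.9573]), 71.88343048095703) 163.44340426414087
blue 1222 [0.4808 0.098  0.0644] [0.447  0.0566 0.0592] [0.5231 0.1279 0.0668] (array([485.028 ,  88.0323]), array([67.3939, 61.1261]), 72.25553131103516) -145.95429063291837
top rect px ((178.94000244140625, 262.0799865722656), (43.133514404296875, 11.455129623413086), 81.8698959350586) [[453.7548  91.0194 112.    ]
 [455.3519 104.7587 112.    ]
 [512.8465  87.6553 112.    ]
 [511.7484  72.5652 112.    ]]
base 3126 (array([517.8044,  64.3928]), array([178.9395, 198.0127]), 5.896947383880615)
[0.1653 0.1676 0.1693 0.1708 0.1721 0.1737 0.177 ] 98
plate [0.1964 0.1984 0.2007 0.2035 0.2068] 1306
[0.0595 0.0641 0.0687]
(np.int64(206), np.in
[... 910 characters left out ...]
.1755] [ 66 125 137]
(np.int64(204), np.int64(160)) [0.6855 0.1168 0.1819] [ 67 136 146]
(np.int64(205), np.int64(160)) [0.6879 0.1148 0.1727] [ 68 168 178]
(np.int64(206), np.int64(160)) [0.6889 0.1121 0.1688] [ 67 180 163]
(np.int64(202), np.int64(161)) [0.684  0.124  0.1745] [ 66 174 120]
(np.int64(203), np.int64(161)) [0.6857 0.1216 0.1681] [ 67 184 150]
(np.int64(204), np.int64(161)) [0.6847 0.1179 0.1721] [ 67 182 164]
(np.int64(205), np.int64(161)) [0.6859 0.1153 0.1674] [ 67 183 169]
(np.int64(206), np.int64(161)) [0.6861 0.1122 0.1672] [ 68 176 120]
(np.int64(204), np.int64(162)) [0.6836 0.1188 0.1636] [ 68 129  79]
(np.int64(205), np.int64(162)) [0.6819 0.1148 0.1703] [ 68 171 119]
```

>>> apply_moves(
  moves="-1 -31 1 0 0 0 0; -1 -31 1 0 0 0 0; -1 0 0 0 0 0 7; -1 0 0 0 0 0 7; -1 0 0 0 0 0 7",
)

```text
time_s: 3.25
eef_pos: [0.463, 0.1847, 0.255]
orientation: [-180.0, -0.0, 141.2]
wrist_force: [-0.7, 0.4, -0.4]
finger_gap: 0.0857
grip_force: 0.0
```

>>> apply_moves(
  moves="-1 0 0 0 0 0 7; -1 0 0 0 0 0 7; -1 0 0 0 0 0 7; -1 0 0 0 0 0 7; -1 0 0 0 0 0 7",
)

```text
time_s: 3.67
eef_pos: [0.4626, 0.185, 0.2552]
orientation: [-180.0, 0.0, 106.2]
wrist_force: [-0.1, -0.6, 0.1]
finger_gap: 0.0853
grip_force: 0.0
```

>>> apply_moves(
  moves="-1 0 0 0 0 0 7; -1 0 0 0 0 0 7; -1 0 0 0 0 0 7; -1 0 0 0 0 0 0; -1 0 0 0 0 0 0",
)

```text
time_s: 4.08
eef_pos: [0.4626, 0.1849, 0.2552]
orientation: [-180.0, 0.0, 85.8]
wrist_force: [-0.4, 0.7, 0.2]
finger_gap: 0.0857
grip_force: 0.0
```

Run:
```python
from h import *
np.set_printoptions(precision=4,suppress=True)
s=sense();print(s["time_s"],s["eef_pos"],s["orientation"],s["qpos"])
p=camera("wrist")
cv2.imwrite("pics/w2.png",cv2.resize(p["color"],(800,600),interpolation=cv2.INTER_CUBIC))
C=wcloud(p);h=cv2.cvtColor(p["color"],cv2.COLOR_BGR2HSV);H,S,V=[h[...,i].astype(int) for i in range(3)];x,y,z=[C[...,i] for i in range(3)]
n=(p["depth"]>0)&(abs(x-.67)<.07)&(abs(y-.1)<.08)&(z>.1)
g=n&(H>50)&(H<80)&(S>120);r=n&((H<5)|(H>174))&(S>150)
for k,m in(("g",g),("r",r)):
  if m.sum(): P=C[m];print(k,m.sum(),P.mean(0),P.min(0),P.max(0),np.percentile(P[:,2],[2,10,25,50,75,90,98]),np.argwhere(m).mean(0))
```

```text
4.0833 [0.4626 0.1849 0.2552] [-179.9927    0.0034   85.7829] [ 21.6108   7.4271 107.2341   0.0001  65.3468  25.8279]
g 141 [0.6876 0.1238 0.1698] [0.6783 0.1089 0.1581] [0.7016 0.1328 0.1726] [0.1612 0.1679 0.1696 0.1703 0.1708 0.1713 0.172 ] [227.6383 467.0496]
r 87 [0.6765 0.1016 0.1967] [0.6703 0.095  0.1937] [0.6846 0.1075 0.1981] [0.1941 0.1955 0.1962 0.1968 0.1973 0.1977 0.198 ] [259.8391 468.9885]
```

View pics/w2.png

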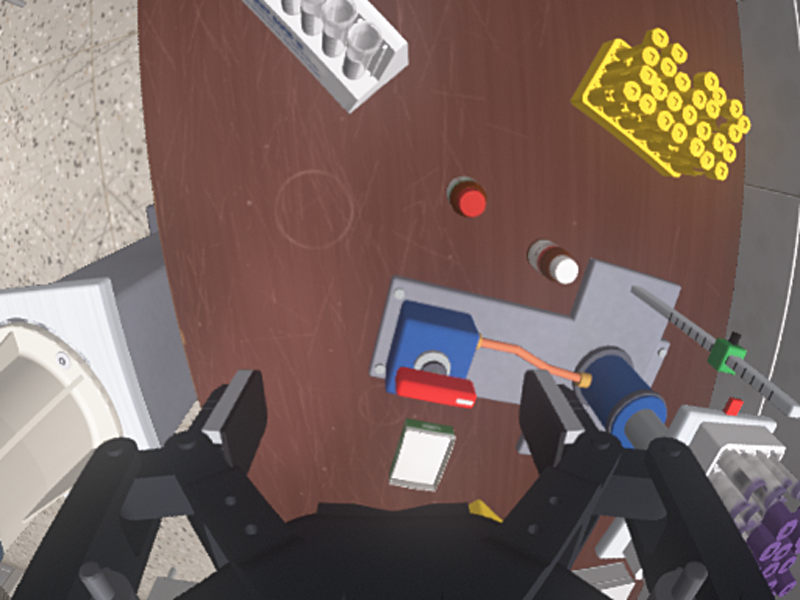

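The wrist view shows the collar at (727,352) and the pointer at (734,407). The collar top is at z≈0.1708, so the mark is at about 0.1625. The pointer is at about 0.1942, so the plate must sink about 31.5 mm. Next I refine the bar pose.

Run:
```python
from h import *
np.set_printoptions(precision=4,suppress=True)
p=camera("wrist");C=wcloud(p);h=cv2.cvtColor(p["color"],cv2.COLOR_BGR2HSV);H,S,V=[h[...,i].astype(int) for i in range(3)];x,y,z=[C[...,i] for i in range(3)]
ok=(p["depth"]>0)&(abs(x-.484)<.07)&(abs(y-.083)<.07)
red=ok&((H<5)|(H>174))&(S>120)&(z>.085)
dash=ok&(z>.108)&(S<80)&(V>150)
top=(red|dash)&(z>.107)
for k,m in(("red",red|dash),("top",top),("bluetop",ok&(H>100)&(H<125)&(S>130)&(abs(z-.064)<.004)),("bluetop+nut",ok&(z>.060)&(z<.08)&~red)):
  P=C[m];w,v=np.linalg.eigh(np.cov(P[:,:2].T));print(k,len(P),P.mean(0),P.min(0),P.max(0),rect(P),np.degrees(np.arctan2(v[1,1],v[0,1])))
q=cv2.boxPoints(cv2.minAreaRect(np.argwhere(top)[:,::-1].astype(np.float32)));print(wz(p,q,.112)*1000)
# lift yaw from base left edge
b=(p["depth"]>0)&(abs(z-.014)<.003)&(S<70)&(x<.56)&(x>.42)&(y>.03)&(y<.16)
P=C[b];c=[]
for xx in np.arange(.46,.55,.005):
  m=abs(P[:,0]-xx)<.0025
  if m.sum()>3:c.append((xx,np.percentile(P[m,1],98)))
c=np.array(c);k=np.polyfit(c[:,0],c[:,1],1);print("edge yaw",np.degrees(np.arctan(k[0])),np.std(c[:,1]-np.polyval(k,c[:,0])))
n=(p["depth"]>0)&(abs(x-.69)<.04)&(abs(y-.12)<.04)&(H>50)&(H<80)&(S>120)&(z>.168);print("collar top",rect(C[n]))
```

```text
red 879 [0.4852 0.091  0.1071] [0.4579 0.0747 0.0885] [0.5148 0.1021 0.1154] (array([485.725 ,  87.6556]), array([14.8418, 58.5726]), 73.04114532470703) 162.84138473176557
top 563 [0.4853 0.0892 0.1115] [0.4579 0.0747 0.107 ] [0.5148 0.1016 0.1154] (array([485.7773,  87.5848]), array([14.819 , 58.4707]), 73.45433044433594) 162.9921315561623
bluetop 1214 [0.4884 0.104  0.0642] [0.4475 0.0645 0.0602] [0.5235 0.1278 0.0668] (array([486.07,  88.57]), array([67.4511, 61.2246]), 72.75569915771484) 177.3174749433905
bluetop+nut 1560 [0.4875 0.102  0.0649] [0.4474 0.0624 0.06  ] [0.5252 0.1278 0.0796] (array([486.6371,  88.2286]), array([69.3119, 64.3184]), 72.30013275146484) -176.87156233152166
[[456.229   90.7674 112.    ]
 [460.0059 106.1763 112.    ]
 [515.1534  88.2465 112.    ]
 [512.4607  71.9774 112.    ]]
edge yaw -17.398713114507874 0.000505117063709027
collar top (array([689.3757, 120.7117]), array([19.4753, 21.6027]), 72.92755889892578)
```

>>> apply_moves(
  moves="-1 0 0 0 0 0 -7; -1 0 0 0 0 0 -7; -1 0 0 0 0 0 -7; -1 0 0 0 0 0 -7; -1 0 0 0 0 0 -7",
)

```text
time_s: 4.6
eef_pos: [0.4627, 0.1847, 0.2553]
orientation: [180.0, 0.0, 121.1]
wrist_force: [-0.2, 0.1, -0.1]
finger_gap: 0.0854
grip_force: 0.0
```

>>> apply_moves(
  moves="-1 0 0 0 0 0 -7; -1 0 0 0 0 0 -7; -1 0 0 0 0 0 -7; -1 0 0 0 0 0 -7; -1 0 0 0 0 0 -7",
)

```text
time_s: 5.02
eef_pos: [0.4627, 0.1847, 0.2552]
orientation: [-180.0, -0.0, 156.1]
wrist_force: [1.1, 0.3, 0.6]
finger_gap: 0.0854
grip_force: 0.0
```

>>> apply_moves(
  moves="0 0 0 0 0 0 -7; 0 0 0 0 0 0 -0.5; 0 -17 -29 10 0 0 0; 0 -17 -29 10 0 0 0; 0 -16 -29 10 0 0 0",
)

```text
time_s: 5.43
eef_pos: [0.4855, 0.0862, 0.2252]
orientation: [180.0, 0.0, 163.0]
wrist_force: [0.1, 0.3, -0.2]
finger_gap: 0.0424
grip_force: 0.0
```

>>> apply_moves(
  moves="0 0 0 20 0 0 0; 0 0 0 20 0 0 0; 0 0 0 0 0 0 0; 0 0 0 0 0 0 0",
)

```text
time_s: 5.77
eef_pos: [0.4845, 0.0867, 0.1848]
orientation: [-179.9, -0.1, 163.0]
wrist_force: [0.3, 0.2, 0.3]
finger_gap: 0.0429
grip_force: 0.0
```

Run:
```python
from h import *
np.set_printoptions(precision=4,suppress=True)
s=sense();print(s["time_s"],s["eef_pos"],s["orientation"],s["ft_torque"],s["finger_gap"])
p=camera("wrist");C=wcloud(p);h=cv2.cvtColor(p["color"],cv2.COLOR_BGR2HSV);H,S,V=[h[...,i].astype(int) for i in range(3)];x,y,z=[C[...,i] for i in range(3)]
cv2.imwrite("pics/w3.png",p["color"])
ok=(p["depth"]>0)&(abs(x-.484)<.07)&(abs(y-.083)<.07)
top=ok&(z>.108)&(z<.117)&((((H<5)|(H>174))&(S>120))|((S<80)&(V>150)))
P=C[top];w,v=np.linalg.eigh(np.cov(P[:,:2].T));print(len(P),P.mean(0),rect(P),np.degrees(np.arctan2(v[1,1],v[0,1])))
```

```text
5.7667 [0.4845 0.0867 0.1848] [-179.9416   -0.1167  162.9535] [-0.0224  0.0133  0.0473] 0.04288451504077755
1200 [0.4837 0.0876 0.1119] (array([485.2911,  87.4923]), array([13.8083, 58.3585]), 72.3592529296875) 162.5264394337634
```

View pics/w3.png

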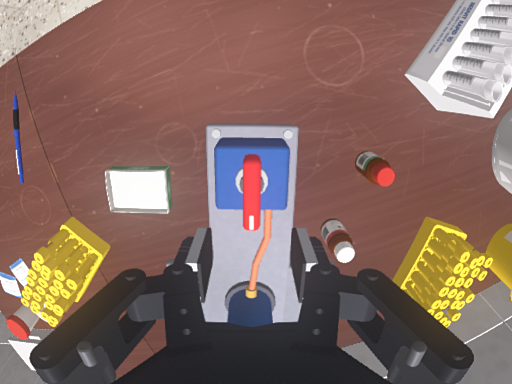

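The wrist view shows the tool centred over the red bar at (252,192), with nothing between the fingers and it. I descend and grip gently.

>>> apply_moves(
  moves="0 -0.5 1 25 0 0 0; 0 0 0 25 0 0 0; 0 0 0 25 0 0 0; 0 0 0 15 0 0 0; 0 0 0 10 0 0 0",
  grip_force=20,
)

```text
time_s: 6.23
eef_pos: [0.4861, 0.0882, 0.085]
orientation: [180.0, 0.0, 163.1]
wrist_force: [-0.8, -0.2, 0.1]
finger_gap: 0.0428
grip_force: 0.0
```

>>> apply_moves(
  moves="0 0 0 0 0 0 0; 0 0 0 0 0 0 0; 0.4 0 0 0 0 0 0; 0.4 0 0 0 0 0 0",
)

```text
time_s: 6.57
eef_pos: [0.487, 0.0879, 0.0866]
orientation: [179.9, 0.1, 163.0]
wrist_force: [-0.2, 0.2, 0.2]
finger_gap: 0.0258
grip_force: 0.0
```

Run:
```python
from h import *
s=sense();print(s["time_s"],s["eef_pos"],s["orientation"],s["wrist_force"],s["ft_torque"],s["finger_gap"])
```

```text
6.5667 [0.48698437 0.087928   0.08660993] [1.79939450e+02 1.19170896e-01 1.63040331e+02] [-0.18015106  0.23162693  0.24947962] [ 0.0194398   0.01878542 -0.02999268] 0.02575170285235783
```

>>> apply_moves(
  moves="0.55 0 0 0 0 0 0; 0.65 0 0 0 0 0 0; 0.7 0 0 0 0 0 0; 0.8 0 0 0 0 0 0; 0.8 0 0 0 0 0 0",
  grip_force=20,
)

```text
time_s: 6.98
eef_pos: [0.4862, 0.0866, 0.0862]
orientation: [-179.9, 0.1, 163.1]
wrist_force: [-2.3, -8.2, 7.5]
finger_gap: 0.0137
grip_force: 19.8
```

```bash
cat >> h.py <<'E'
import json,os
def trayz(p):
    C=cloud(p);h=cv2.cvtColor(p["color"],cv2.COLOR_BGR2HSV);x,y,z=[C[...,i] for i in range(3)]
    n=(p["depth"]>0)&(abs(x-.66)<.1)&(abs(y-.03)<.11)
    m=n&(h[...,0]>125)&(h[...,0]<150)&(h[...,1]>80)&(z>.17)
    w=n&(h[...,1]<50)&(z>.13)&(z<.215)&(h[...,2]>150)
    return np.mean(z[m]),m.sum(),np.median(z[w]),w.sum()
def mon():
    np.set_printoptions(precision=3,suppress=True)
    s=sense();print(s["time_s"],s["eef_pos"],"yaw",s["orientation"][2],"F",s["wrist_force"],"T",s["ft_torque"],s["finger_gap"],s["grip_force"])
    for i in range(2):
        r=trayz(camera("top"));print(sense()["time_s"],np.array(r))
    r=trayz(camera("scene"));print("scene",np.array(r))
E
python3 -c "
from h import *
mon()"
```

```text
6.9833 [0.486 0.087 0.086] yaw 163.07298428360127 F [-2.284 -8.174  7.487] T [-1.406  0.307 -0.007] 0.013724905450237619 19.84700381755829
7.0333 [  0.292 515.      0.201 359.   ]
7.0833 [  0.292 518.      0.201 357.   ]
scene [  0.292 412.      0.2   291.   ]
```

>>> apply_moves(
  moves="0.8 0 -1 -0.5 0 0 0; 0.8 0 0 0 0 0 -1; 0.8 0 0 0 0 0 -1; 0.8 0 0 0 0 0 -1; 0.8 0 0 0 0 0 -1",
)

```text
time_s: 7.55
eef_pos: [0.4861, 0.0864, 0.0863]
orientation: [-180.0, 0.1, 167.2]
wrist_force: [-0.1, -5.3, 6.8]
finger_gap: 0.0136
grip_force: 21.4
```

```bash
python3 -c "
from h import *
mon()"
```

```text
7.55 [0.486 0.086 0.086] yaw 167.17256824056537 F [-0.107 -5.323  6.795] T [-0.993 -0.021 -0.006] 0.0136141372811893 21.421380043029785
7.6 [  0.292 518.      0.202 361.   ]
7.65 [  0.292 521.      0.201 362.   ]
scene [  0.292 405.      0.2   294.   ]
```

>>> apply_moves(
  moves="0.8 0 -0.5 0 0 0 -1; 0.8 0 0 0 0 0 -1; 0.8 0 0 0 0 0 -1; 0.8 0 0 0 0 0 -1; 0.8 0 0 0 0 0 -1",
)

```text
time_s: 8.12
eef_pos: [0.4861, 0.0863, 0.0863]
orientation: [180.0, 0.1, 172.2]
wrist_force: [-0.0, -3.6, 6.7]
finger_gap: 0.0138
grip_force: 21.4
```

```bash
python3 -c "
from h import *
mon()
p=camera('wrist');cv2.imwrite('pics/w4.png',p['color'][100:330,130:380])"
```

```text
8.1167 [0.486 0.086 0.086] yaw 172.159247539739 F [-0.004 -3.641  6.744] T [-0.528 -0.03  -0.019] 0.013759587694940501 21.35225236415863
8.1667 [  0.292 519.      0.2   362.   ]
8.2167 [  0.292 522.      0.201 365.   ]
scene [  0.292 410.      0.2   289.   ]
```

View pics/w4.png

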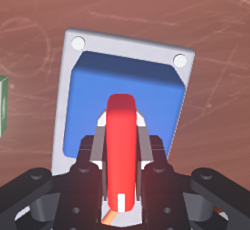

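The wrist crop shows the bar at (120,150) turned with the gripper relative to the block. I go on in small steps and watch the tray height.

>>> apply_moves(
  moves="0.8 0 -0.5 0 0 0 -1; 0.8 0 0 0 0 0 -1; 0.8 0 0 0 0 0 -1; 0.8 0 0 0 0 0 -1; 0.8 0 0 0 0 0 -0.5",
)

```text
time_s: 8.73
eef_pos: [0.4861, 0.0862, 0.0863]
orientation: [180.0, 0.1, 176.7]
wrist_force: [-0.2, 0.1, 4.8]
finger_gap: 0.014
grip_force: 21.3
```

```bash
sed -i 's/precision=3/precision=5/' h.py
cat >> h.py <<'E'
def q(ref=None,n=3):
    s=sense();T=[];print("t%.2f yaw %.2f xy %s F %s T %s gap %.4f g %.1f"%(s["time_s"],s["orientation"][2],np.round(s["eef_pos"]*1000,1),np.round(s["wrist_force"],1),np.round(s["ft_torque"],3),s["finger_gap"],s["grip_force"]))
    for i in range(n):
        t=sense()["time_s"];r=trayz(camera("top"));T.append((t,r[0]*1000,r[2]*1000))
    print(" ".join("%.2f: %.2f/%.2f"%a for a in T))
E
python3 -c "
from h import *
q()"
```

```text
t8.73 yaw 176.65 xy [486.1  86.2  86.3] F [-0.2  0.1  4.8] T [-0.073  0.007 -0.05 ] gap 0.0140 g 21.3
8.73: 292.04/200.81 8.78: 291.98/200.69 8.83: 291.89/200.71
```

>>> apply_moves(
  moves="0.8 0 0 0 0 0 -0.8; 0.8 0 0 0 0 0 -0.8; 0.8 0 0 0 0 0 -0.8; 0.8 0 0 0 0 0 0; 0.8 0 0 0 0 0 0",
)

```text
time_s: 9.3
eef_pos: [0.4861, 0.0861, 0.0863]
orientation: [180.0, 0.1, 179.0]
wrist_force: [0.7, -0.7, 5.2]
finger_gap: 0.0135
grip_force: 21.3
```

```bash
python3 -c "
from h import *
q()"
```

```text
t9.30 yaw 179.00 xy [486.1  86.1  86.3] F [ 0.7 -0.7  5.2] T [-0.096 -0.011 -0.005] gap 0.0135 g 21.3
9.30: 292.11/200.91 9.35: 292.18/201.03 9.40: 292.15/200.47
```

>>> apply_moves(
  moves="0.8 0 0 0 0 0 -0.8; 0.8 0 0 0 0 0 -0.8; 0.8 0 0 0 0 0 -0.8; 0.8 0 0 0 0 0 0; 0.8 0 0 0 0 0 0",
)

```text
time_s: 9.87
eef_pos: [0.4861, 0.0861, 0.0863]
orientation: [180.0, 0.1, -178.6]
wrist_force: [0.5, -0.5, 5.0]
finger_gap: 0.0133
grip_force: 21.3
```

```bash
python3 -c "
from h import *
q()"
```

```text
t9.87 yaw -178.59 xy [486.1  86.1  86.3] F [ 0.5 -0.5  5. ] T [-0.121  0.011 -0.011] gap 0.0133 g 21.3
9.87: 292.44/201.04 9.92: 292.45/201.03 9.97: 292.49/200.93
```

>>> apply_moves(
  moves="0.8 0 0 0 0 0 -0.7; 0.8 0 0 0 0 0 -0.7; 0.8 0 0 0 0 0 -0.6; 0.8 0 0 0 0 0 0; 0.8 0 0 0 0 0 0",
)

```text
time_s: 10.43
eef_pos: [0.4861, 0.0861, 0.0863]
orientation: [180.0, 0.1, -176.6]
wrist_force: [-1.0, -1.6, 5.8]
finger_gap: 0.0137
grip_force: 21.3
```

```bash
python3 -c "
from h import *
q()"
```

```text
t10.43 yaw -176.59 xy [486.1  86.1  86.3] F [-1.  -1.6  5.8] T [-0.16   0.017 -0.012] gap 0.0137 g 21.3
10.43: 292.41/200.56 10.48: 292.63/200.95 10.53: 292.10/201.62
```

>>> apply_moves(
  moves="0.8 0 0 0 0 0 -0.7; 0.8 0 0 0 0 0 -0.7; 0.8 0 0 0 0 0 -0.6; 0.8 0 0 0 0 0 0; 0.8 0 0 0 0 0 0",
)

```text
time_s: 11.0
eef_pos: [0.4861, 0.086, 0.0863]
orientation: [180.0, 0.1, -174.6]
wrist_force: [0.0, -1.7, 5.3]
finger_gap: 0.0134
grip_force: 21.3
```

```bash
python3 -c "
from h import *
q()"
```

```text
t11.00 yaw -174.59 xy [486.1  86.   86.3] F [ 0.  -1.7  5.3] T [-0.156  0.032 -0.031] gap 0.0134 g 21.3
11.00: 292.68/200.77 11.05: 292.53/201.11 11.10: 292.87/201.15
```

>>> apply_moves(
  moves="0.8 0 0 0 0 0 -0.7; 0.8 0 0 0 0 0 -0.7; 0.8 0 0 0 0 0 -0.6; 0.8 0 0 0 0 0 0; 0.8 0 0 0 0 0 0",
)

```text
time_s: 11.57
eef_pos: [0.4861, 0.086, 0.0863]
orientation: [180.0, 0.1, -172.6]
wrist_force: [1.6, -1.9, 5.4]
finger_gap: 0.0137
grip_force: 21.3
```

```bash
python3 -c "
from h import *
q()"
```

```text
t11.57 yaw -172.60 xy [486.1  86.   86.3] F [ 1.6 -1.9  5.4] T [-0.224  0.043 -0.024] gap 0.0137 g 21.3
11.57: 292.40/201.14 11.62: 292.67/200.82 11.67: 292.58/201.13
```

>>> apply_moves(
  moves="0.8 0 0 0 0 0 -0.7; 0.8 0 0 0 0 0 -0.7; 0.8 0 0 0 0 0 -0.6; 0.8 0 0 0 0 0 0; 0.8 0 0 0 0 0 0",
)

```text
time_s: 12.13
eef_pos: [0.4861, 0.086, 0.0863]
orientation: [180.0, 0.1, -170.6]
wrist_force: [0.2, -0.8, 5.6]
finger_gap: 0.0137
grip_force: 21.3
```

```bash
python3 -c "
from h import *
q()"
```

```text
t12.13 yaw -170.60 xy [486.1  86.   86.3] F [ 0.2 -0.8  5.6] T [-0.282 -0.015 -0.007] gap 0.0137 g 21.3
12.13: 292.72/201.42 12.18: 292.47/200.90 12.23: 292.48/201.07
```

>>> apply_moves(
  moves="0.8 0 0 0 0 0 -0.7; 0.8 0 0 0 0 0 -0.7; 0.8 0 0 0 0 0 -0.6; 0.8 0 0 0 0 0 0; 0.8 0 0 0 0 0 0",
)

```text
time_s: 12.7
eef_pos: [0.4861, 0.086, 0.0863]
orientation: [180.0, 0.1, -168.6]
wrist_force: [0.5, -2.3, 4.9]
finger_gap: 0.0136
grip_force: 21.3
```

```bash
python3 -c "
from h import *
q()"
```

```text
t12.70 yaw -168.59 xy [486.1  86.   86.3] F [ 0.5 -2.3  4.9] T [-0.281 -0.039 -0.039] gap 0.0136 g 21.3
12.70: 292.43/200.64 12.75: 292.42/200.42 12.80: 292.68/200.95
```

>>> apply_moves(
  moves="0.8 0 0 0 0 0 -0.7; 0.8 0 0 0 0 0 -0.7; 0.8 0 0 0 0 0 -0.6; 0.8 0 0 0 0 0 0; 0.8 0 0 0 0 0 0",
)

```text
time_s: 13.27
eef_pos: [0.4861, 0.0859, 0.0863]
orientation: [180.0, 0.1, -166.6]
wrist_force: [0.2, -1.5, 5.2]
finger_gap: 0.0142
grip_force: 21.3
```

```bash
python3 -c "
from h import *
q()"
```

```text
t13.27 yaw -166.59 xy [486.1  85.9  86.3] F [ 0.2 -1.5  5.2] T [-0.307 -0.001  0.009] gap 0.0142 g 21.3
13.27: 291.98/200.55 13.32: 291.53/199.83 13.37: 290.76/199.81
```

It has begun to sink. I hold and measure the rate.

```bash
python3 -c "
from h import *
q(n=6)"
```

```text
t13.42 yaw -166.60 xy [486.   85.9  86.3] F [ 0.9 -1.3  5.5] T [-0.276 -0.03  -0.045] gap 0.0139 g 21.3
13.42: 290.39/199.09 13.47: 290.27/199.18 13.52: 290.01/198.51 13.57: 289.56/198.07 13.62: 289.22/197.64 13.67: 289.32/197.99
```

>>> apply_moves(
  moves="0.8 0 0 0 0 0 0; 0.8 0 0 0 0 0 0; 0.8 0 0 0 0 0 0; 0.8 0 0 0 0 0 0; 0.8 0 0 0 0 0 0",
)

```text
time_s: 14.13
eef_pos: [0.4861, 0.0859, 0.0863]
orientation: [180.0, 0.1, -166.6]
wrist_force: [1.4, -2.2, 4.8]
finger_gap: 0.0136
grip_force: 21.3
```

>>> apply_moves(
  moves="0.8 0 0 0 0 0 0; 0.8 0 0 0 0 0 0; 0.8 0 0 0 0 0 0; 0.8 0 0 0 0 0 0; 0.8 0 0 0 0 0 0",
)

```text
time_s: 14.55
eef_pos: [0.486, 0.0859, 0.0863]
orientation: [180.0, 0.1, -166.6]
wrist_force: [0.8, -1.2, 5.9]
finger_gap: 0.0133
grip_force: 21.3
```

```bash
python3 -c "
from h import *
q(n=3)"
```

```text
t14.55 yaw -166.60 xy [486.   85.9  86.3] F [ 0.8 -1.2  5.9] T [-0.36   0.019  0.003] gap 0.0133 g 21.3
14.55: 282.57/192.13 14.60: 282.50/192.32 14.65: 282.42/191.83
```

>>> apply_moves(
  moves="0.8 0 0 0 0 0 0; 0.8 0 0 0 0 0 0; 0.8 0 0 0 0 0 0; 0.8 0 0 0 0 0 0; 0.8 0 0 0 0 0 0",
)

```text
time_s: 15.12
eef_pos: [0.486, 0.0859, 0.0863]
orientation: [180.0, 0.1, -166.6]
wrist_force: [-0.5, -2.1, 5.1]
finger_gap: 0.0139
grip_force: 21.3
```

>>> apply_moves(
  moves="0.8 0 0 0 0 0 0; 0.8 0 0 0 0 0 0; 0.8 0 0 0 0 0 0; 0.8 0 0 0 0 0 0; 0.8 0 0 0 0 0 0",
)

```text
time_s: 15.53
eef_pos: [0.486, 0.0859, 0.0863]
orientation: [180.0, 0.1, -166.6]
wrist_force: [0.3, -3.3, 5.4]
finger_gap: 0.0138
grip_force: 21.3
```

>>> apply_moves(
  moves="0.8 0 0 0 0 0 0; 0.8 0 0 0 0 0 0; 0.8 0 0 0 0 0 0; 0.8 0 0 0 0 0 0; 0.8 0 0 0 0 0 0",
)

```text
time_s: 15.95
eef_pos: [0.486, 0.086, 0.0863]
orientation: [180.0, 0.1, -166.6]
wrist_force: [0.7, -2.0, 5.7]
finger_gap: 0.0132
grip_force: 21.3
```

```bash
python3 -c "
from h import *
q(n=3)"
```

```text
t15.95 yaw -166.60 xy [486.   86.   86.3] F [ 0.7 -2.   5.7] T [-0.321  0.026 -0.012] gap 0.0132 g 21.3
15.95: 275.92/187.37 16.00: 275.70/187.00 16.05: 275.42/186.88
```

>>> apply_moves(
  moves="0.8 0 0 0 0 0 0; 0.8 0 0 0 0 0 0; 0.8 0 0 0 0 0 0; 0.8 0 0 0 0 0 0; 0.8 0 0 0 0 0 0",
)

```text
time_s: 16.52
eef_pos: [0.4861, 0.086, 0.0863]
orientation: [180.0, 0.1, -166.6]
wrist_force: [0.3, -1.7, 5.3]
finger_gap: 0.0133
grip_force: 21.3
```

>>> apply_moves(
  moves="0.8 0 0 0 0 0 0; 0.8 0 0 0 0 0 0; 0.8 0 0 0 0 0 0; 0.8 0 0 0 0 0 0; 0.8 0 0 0 0 0 0",
)

```text
time_s: 16.93
eef_pos: [0.4861, 0.0859, 0.0863]
orientation: [180.0, 0.1, -166.6]
wrist_force: [0.5, -2.2, 5.3]
finger_gap: 0.0137
grip_force: 21.3
```

>>> apply_moves(
  moves="0.8 0 0 0 0 0 0; 0.8 0 0 0 0 0 0; 0.8 0 0 0 0 0 0; 0.8 0 0 0 0 0 0; 0.8 0 0 0 0 0 0",
)

```text
time_s: 17.35
eef_pos: [0.486, 0.0859, 0.0863]
orientation: [180.0, 0.1, -166.6]
wrist_force: [0.3, -1.9, 5.9]
finger_gap: 0.0138
grip_force: 21.3
```

```bash
cat >> h.py <<'E'
def rg():
    p=camera("top");C=cloud(p);h=cv2.cvtColor(p["color"],cv2.COLOR_BGR2HSV);H,S,V=[h[...,i].astype(int) for i in range(3)];x,y,z=[C[...,i] for i in range(3)]
    n=(p["depth"]>0)&(abs(x-.68)<.05)&(abs(y-.11)<.04)&(z>.1)
    for k,m in(("green",n&(H>50)&(H<80)&(S>120)),("red",n&((H<6)|(H>174))&(S>120))):
        if m.sum():print(k,m.sum(),np.percentile(z[m],[10,50,90])*1000)
    w=(p["depth"]>0)&(abs(x-.66)<.1)&(abs(y-.03)<.11)&(z>.1)&(z<.22)&(S<50);print(np.histogram(z[w],np.arange(.14,.215,.005)))
    cv2.imwrite("pics/t_rg.png",cv2.resize(p["color"][140:200,190:260],(700,600),interpolation=cv2.INTER_CUBIC))
E
python3 -c "
from h import *
q(n=3);rg()"
```

```text
t17.35 yaw -166.60 xy [486.   85.9  86.3] F [ 0.3 -1.9  5.9] T [-0.304  0.031 -0.07 ] gap 0.0138 g 21.3
17.35: 269.72/181.95 17.40: 269.50/181.62 17.45: 269.16/181.54
green 24 [166.43259676 170.22205107 176.9500545 ]
red 1 [163.53636896 163.53636896 163.53636896]
(array([  1,   0,   1,   0,   2,  19, 111, 175,  57,  32,  30,  43,  97,
        85]), array([0.14 , 0.145, 0.15 , 0.155, 0.16 , 0.165, 0.17 , 0.175, 0.18 ,
       0.185, 0.19 , 0.195, 0.2  , 0.205, 0.21 ]))
```

>>> apply_moves(
  moves="0.8 0 0 0 0 0 0; 0.8 0 0 0 0 0 0; 0.8 0 0 0 0 0 0; 0.8 0 0 0 0 0 0; 0.8 0 0 0 0 0 0",
)

```text
time_s: 17.97
eef_pos: [0.4861, 0.086, 0.0863]
orientation: [180.0, 0.1, -166.6]
wrist_force: [0.9, -2.2, 5.1]
finger_gap: 0.0134
grip_force: 21.3
```

>>> apply_moves(
  moves="0.8 0 0 0 0 0 0; 0.8 0 0 0 0 0 0; 0.8 0 0 0 0 0 0; 0.8 0 0 0 0 0 0; 0.8 0 0 0 0 0 0",
)

```text
time_s: 18.38
eef_pos: [0.486, 0.0859, 0.0863]
orientation: [180.0, 0.1, -166.6]
wrist_force: [1.2, -1.8, 6.2]
finger_gap: 0.0136
grip_force: 21.3
```

>>> apply_moves(
  moves="0.8 0 0 0 0 0 0; 0.8 0 0 0 0 0 0; 0.8 0 0 0 0 0 0; 0.8 0 0 0 0 0 1; 0.8 0 0 0 0 0 2",
)

```text
time_s: 18.8
eef_pos: [0.486, 0.086, 0.0863]
orientation: [180.0, 0.1, -169.6]
wrist_force: [0.0, -2.1, 5.3]
finger_gap: 0.0141
grip_force: 21.3
```

>>> apply_moves(
  moves="0.8 0 0 0 0 0 2; 0.8 0 0 0 0 0 2; 0.8 0 0 0 0 0 2; 0.8 0 0 0 0 0 2; 0.8 0 0 0 0 0 1",
)

```text
time_s: 19.22
eef_pos: [0.4861, 0.0861, 0.0863]
orientation: [180.0, 0.1, -178.7]
wrist_force: [-0.3, -0.7, 6.4]
finger_gap: 0.0135
grip_force: 21.2
```

```bash
python3 -c "
from h import *
q(n=3);rg()"
```

```text
t19.22 yaw -178.70 xy [486.1  86.1  86.3] F [-0.3 -0.7  6.4] T [-0.118 -0.017  0.099] gap 0.0135 g 21.2
19.22: 265.00/177.47 19.27: 265.00/176.95 19.32: 265.11/177.17
green 24 [163.98205098 170.83781297 175.40641591]
(array([  0,   0,   0,   3,   8,  85, 181,  84,  30,  19,  47,  96,  86,
        20]), array([0.14 , 0.145, 0.15 , 0.155, 0.16 , 0.165, 0.17 , 0.175, 0.18 ,
       0.185, 0.19 , 0.195, 0.2  , 0.205, 0.21 ]))
```

The plate has stopped about 4 mm above the target. I reopen briefly to the same angle to use up that remainder.

>>> apply_moves(
  moves="0.8 0 0 0 0 0 -2; 0.8 0 0 0 0 0 -2; 0.8 0 0 0 0 0 -2; 0.8 0 0 0 0 0 -2; 0.8 0 0 0 0 0 -2",
)

```text
time_s: 19.83
eef_pos: [0.486, 0.086, 0.0863]
orientation: [180.0, 0.1, -168.5]
wrist_force: [0.5, -2.6, 5.7]
finger_gap: 0.0141
grip_force: 21.3
```

>>> apply_moves(
  moves="0.8 0 0 0 0 0 -1; 0.8 0 0 0 0 0 -1; 0.8 0 0 0 0 0 0; 0.8 0 0 0 0 0 0; 0.8 0 0 0 0 0 0",
)

```text
time_s: 20.25
eef_pos: [0.486, 0.0859, 0.0863]
orientation: [180.0, 0.1, -166.6]
wrist_force: [0.8, -2.5, 4.8]
finger_gap: 0.0139
grip_force: 21.3
```

>>> apply_moves(
  moves="0.8 0 0 0 0 0 0; 0.8 0 0 0 0 0 0; 0.8 0 0 0 0 0 0; 0.8 0 0 0 0 0 0",
)

```text
time_s: 20.58
eef_pos: [0.4861, 0.0859, 0.0863]
orientation: [180.0, 0.1, -166.6]
wrist_force: [1.0, -2.2, 5.9]
finger_gap: 0.0132
grip_force: 21.3
```

```bash
python3 -c "
from h import *
q(n=2)"
```

```text
t20.58 yaw -166.60 xy [486.1  85.9  86.3] F [ 1.  -2.2  5.9] T [-0.318 -0.049 -0.045] gap 0.0132 g 21.3
20.58: 265.21/177.06 20.63: 265.15/177.14
```

>>> apply_moves(
  moves="0.8 0 0 0 0 0 -0.5; 0.8 0 0 0 0 0 -0.5; 0.8 0 0 0 0 0 0; 0.8 0 0 0 0 0 0; 0.8 0 0 0 0 0 0",
)

```text
time_s: 21.1
eef_pos: [0.486, 0.0859, 0.0863]
orientation: [-180.0, 0.1, -165.6]
wrist_force: [0.3, -1.6, 5.1]
finger_gap: 0.0134
grip_force: 21.3
```

```bash
python3 -c "
from h import *
q(n=3)"
```

```text
t21.10 yaw -165.60 xy [486.   85.9  86.3] F [ 0.3 -1.6  5.1] T [-0.311  0.025 -0.042] gap 0.0134 g 21.3
21.10: 265.25/176.78 21.15: 265.35/177.04 21.20: 265.46/177.26
```

>>> apply_moves(
  moves="0.8 0 0 0 0 0 -0.5; 0.8 0 0 0 0 0 -0.5; 0.8 0 0 0 0 0 -0.5; 0.8 0 0 0 0 0 0; 0.8 0 0 0 0 0 0",
)

```text
time_s: 21.67
eef_pos: [0.4861, 0.0859, 0.0863]
orientation: [-180.0, 0.1, -164.1]
wrist_force: [0.9, -1.5, 6.1]
finger_gap: 0.0138
grip_force: 21.3
```

```bash
python3 -c "
from h import *
q(n=3)"
```

```text
t21.67 yaw -164.09 xy [486.1  85.9  86.3] F [ 0.9 -1.5  6.1] T [-0.402 -0.048 -0.062] gap 0.0138 g 21.3
21.67: 264.05/176.55 21.72: 263.80/176.11 21.77: 263.19/175.67
```

>>> apply_moves(
  moves="0.8 0 0 0 0 0 3; 0.8 0 0 0 0 0 3; 0.8 0 0 0 0 0 3; 0.8 0 0 0 0 0 2; 0.8 0 0 0 0 0 2",
)

```text
time_s: 22.23
eef_pos: [0.4861, 0.0861, 0.0863]
orientation: [180.0, 0.1, -177.2]
wrist_force: [1.0, -1.2, 6.9]
finger_gap: 0.014
grip_force: 21.3
```

>>> apply_moves(
  moves="0.8 0 0 0 0 0 2; 0.8 0 0 0 0 0 2; 0.8 0 0 0 0 0 2; 0.8 0 0 0 0 0 1; 0.8 0 0 0 0 0 0",
)

```text
time_s: 22.65
eef_pos: [0.4861, 0.0861, 0.0863]
orientation: [180.0, 0.1, 175.8]
wrist_force: [-1.5, -1.4, 5.7]
finger_gap: 0.0136
grip_force: 21.2
```

```bash
python3 -c "
from h import *
q(n=4);rg()"
```

```text
t22.65 yaw 175.84 xy [486.1  86.1  86.3] F [-1.5 -1.4  5.7] T [-0.068  0.01   0.144] gap 0.0136 g 21.2
22.65: 261.36/174.68 22.70: 261.40/174.07 22.75: 261.27/174.16 22.80: 261.15/174.49
green 25 [164.78714473 169.69583976 174.01968814]
(array([  0,   0,   0,   2,  52, 168, 111,  32,  36,  26,  85,  96,  48,
        17]), array([0.14 , 0.145, 0.15 , 0.155, 0.16 , 0.165, 0.17 , 0.175, 0.18 ,
       0.185, 0.19 , 0.195, 0.2  , 0.205, 0.21 ]))
```

>>> apply_moves(
  moves="0.8 0 0 0 0 0 2; 0.8 0 0 0 0 0 2; 0.8 0 0 0 0 0 2; 0.8 0 0 0 0 0 1.3; 0.8 0 0 0 0 0 0",
)

```text
time_s: 23.32
eef_pos: [0.4861, 0.0862, 0.0863]
orientation: [179.9, 0.1, 168.5]
wrist_force: [0.1, -0.7, 5.3]
finger_gap: 0.0137
grip_force: 21.2
```

>>> apply_moves(
  moves="0.5 0 0 0 0 0 0; 0 0 0 0 0 0 0; 0 0 0 0 0 0 0; 0 0 0 0 0 0 0; 0 0 0 0 0 0 0",
)

```text
time_s: 23.73
eef_pos: [0.4853, 0.0857, 0.0856]
orientation: [-180.0, -0.0, 168.5]
wrist_force: [-0.2, -0.1, 1.2]
finger_gap: 0.0426
grip_force: 0.0
```

>>> apply_moves(
  moves="0 0 0 -10 0 0 0; 0 0 0 -20 0 0 0; 0 0 0 -30 0 0 0; 0 0 0 -30 0 0 0; 0 0 0 -30 0 0 0",
)

```text
time_s: 24.15
eef_pos: [0.4851, 0.0857, 0.2077]
orientation: [-180.0, -0.0, 168.5]
wrist_force: [0.4, -0.5, 0.1]
finger_gap: 0.0426
grip_force: 0.0
```

Run:
```python
from h import *
q(n=2)
p=camera("wrist");C=wcloud(p);h=cv2.cvtColor(p["color"],cv2.COLOR_BGR2HSV);H,S,V=[h[...,i].astype(int) for i in range(3)];x,y,z=[C[...,i] for i in range(3)]
ok=(p["depth"]>0)&(abs(x-.484)<.07)&(abs(y-.083)<.07)
top=ok&(z>.108)&(z<.117)&((((H<5)|(H>174))&(S>120))|((S<80)&(V>150)))
P=C[top];print(len(P),rect(P))
```

```text
t24.15 yaw 168.54 xy [485.1  85.7 207.7] F [ 0.4 -0.5  0.1] T [ 0.019 -0.071  0.015] gap 0.0426 g 0.0
24.15: 261.39/174.28 24.20: 261.98/173.89
966 (array([485.22363281,  87.2966156 ]), array([13.99499512, 58.43449783]), 80.38650512695312)
```

The handle rests at about 0.14 rad, which is closed but with a thin margin. I regrip and close it a few degrees more.

>>> apply_moves(
  moves="0 0 0.5 20 0 0 -1.8; 0 0 0 35 0 0 0; 0 0 0 35 0 0 0; 0 0 0 20 0 0 0; 0 0 0 11 0 0 0",
)

```text
time_s: 24.72
eef_pos: [0.4829, 0.0857, 0.0815]
orientation: [-179.9, -0.3, 170.3]
wrist_force: [-0.6, 0.5, 0.7]
finger_gap: 0.0428
grip_force: 0.0
```

>>> apply_moves(
  moves="0 0 0 0 0 0 0; 0.4 0 0 0 0 0 0; 0.6 0 0 0 0 0 0; 0.8 0 0 0 0 0 0; 0.8 0 0 0 0 0 0",
)

```text
time_s: 25.13
eef_pos: [0.4865, 0.0862, 0.0861]
orientation: [180.0, 0.1, 170.3]
wrist_force: [-0.3, -1.4, 3.8]
finger_gap: 0.0138
grip_force: 25.1
```

>>> apply_moves(
  moves="0.8 0 0 0 0 0 0; 0.8 0 0 0 0 0 1.2; 0.8 0 0 0 0 0 1.2; 0.8 0 0 0 0 0 1.2; 0.8 0 0 0 0 0 1.2",
)

```text
time_s: 25.55
eef_pos: [0.4865, 0.0862, 0.086]
orientation: [180.0, 0.1, 165.5]
wrist_force: [-0.8, -1.4, 7.2]
finger_gap: 0.0135
grip_force: 25.8
```

```bash
python3 -c "
from h import *
q(n=1)"
```

```text
t25.55 yaw 165.50 xy [486.5  86.2  86. ] F [-0.8 -1.4  7.2] T [-0.349  0.071  0.091] gap 0.0135 g 25.8
25.55: 261.20/174.48
```

Torque is 0.09 N m, so only normal friction. I let go and withdraw, then take the side look at pointer against collar.

>>> apply_moves(
  moves="0.5 0 0 0 0 0 0; 0 0 0 0 0 0 0; 0 0 0 0 0 0 0; 0 0 0 0 0 0 0; 0 0 0 0 0 0 0",
)

```text
time_s: 26.02
eef_pos: [0.4855, 0.0863, 0.0848]
orientation: [180.0, -0.0, 165.5]
wrist_force: [0.7, 0.1, -0.3]
finger_gap: 0.0429
grip_force: 0.0
```

>>> apply_moves(
  moves="0 0 0 -10 0 0 0; 0 0 0 -30 0 0 0; 0 0 0 -40 0 0 0; 0 0 0 -40 0 0 0; 0 0 0 -40 0 0 0",
)

```text
time_s: 26.43
eef_pos: [0.485, 0.0861, 0.2472]
orientation: [-180.0, -0.0, 165.5]
wrist_force: [1.8, 0.0, -0.4]
finger_gap: 0.0427
grip_force: 0.0
```

>>> apply_moves(
  moves="0 17 29 -2 0 0 0; 0 17 29 -2 0 0 0; 0 17 29 -2 0 0 0; 0 0 0 0 0 0 7; 0 0 0 0 0 0 7",
)

```text
time_s: 26.85
eef_pos: [0.4573, 0.1849, 0.2518]
orientation: [179.9, 0.0, 151.4]
wrist_force: [-0.2, -0.2, -0.5]
finger_gap: 0.0427
grip_force: 0.0
```

>>> apply_moves(
  moves="0 0 0 0 0 0 7; 0 0 0 0 0 0 7; 0 0 0 0 0 0 7; 0 0 0 0 0 0 7; 0 0 0 0 0 0 7",
)

```text
time_s: 27.27
eef_pos: [0.4577, 0.1832, 0.2514]
orientation: [180.0, -0.0, 116.2]
wrist_force: [-0.2, -0.0, 0.5]
finger_gap: 0.0429
grip_force: 0.0
```

>>> apply_moves(
  moves="0 0 0 0 0 0 7; 0 0 0 0 0 0 7; 0 0 0 0 0 0 7; 0 0 0 0 0 0 7; 0 0 0 0 0 0 0",
)

```text
time_s: 27.68
eef_pos: [0.4578, 0.1832, 0.2514]
orientation: [180.0, -0.0, 88.2]
wrist_force: [-0.4, 0.3, 0.2]
finger_gap: 0.0427
grip_force: 0.0
```

Run:
```python
from h import *
q(n=3)
p=camera("wrist")
cv2.imwrite("pics/w5.png",cv2.resize(p["color"],(800,600),interpolation=cv2.INTER_CUBIC))
C=wcloud(p);h=cv2.cvtColor(p["color"],cv2.COLOR_BGR2HSV);H,S,V=[h[...,i].astype(int) for i in range(3)];x,y,z=[C[...,i] for i in range(3)]
n=(p["depth"]>0)&(abs(x-.67)<.07)&(abs(y-.1)<.08)&(z>.1)
for k,m in(("g",n&(H>50)&(H<80)&(S>120)),("r",n&((H<5)|(H>174))&(S>150))):
  if m.sum(): P=C[m];print(k,m.sum(),P.mean(0),np.percentile(P[:,2],[2,10,25,50,75,90,98]))
ok=(p["depth"]>0)&(abs(x-.484)<.07)&(abs(y-.083)<.07)
top=ok&(z>.107)&(z<.117)&((((H<5)|(H>174))&(S>120))|((S<80)&(V>150)));print(rect(C[top]))
```

```text
t27.68 yaw 88.21 xy [457.8 183.2 251.4] F [-0.4  0.3  0.2] T [-0.027  0.052  0.006] gap 0.0427 g 0.0
27.68: 261.51/173.73 27.73: 261.44/174.15 27.78: 261.53/174.00
g 126 [0.68814549 0.12351461 0.16992581] [0.16379251 0.16912391 0.16976522 0.1702751  0.17071964 0.17109554
 0.17139667]
r 72 [0.67701346 0.10138511 0.16564644] [0.16403226 0.16462473 0.16514941 0.16580727 0.16614544 0.16643168
 0.1671451 ]
(array([478.33969116,  89.28458405]), array([14.39674187, 43.57778931]), 77.49565124511719)
```

View pics/w5.png

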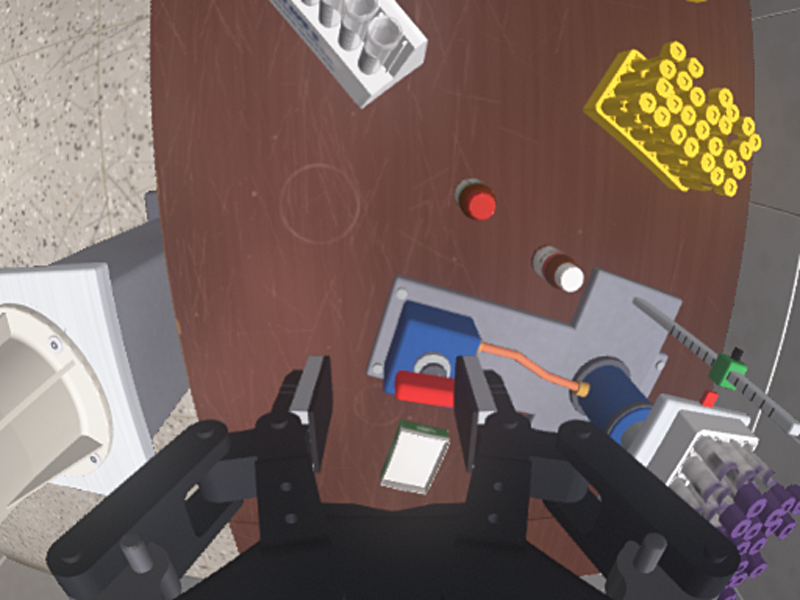

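The wrist view shows the pointer at (709,400) against the collar at (728,370). The pointer centre is at about 0.1635 m and the collar centre at about 0.1622 m, so they are within 2 mm. The handle is at about 0.08 rad, the plate is at rest and nothing is touched.

```bash
python3 -c "
from bench import order
print(order.hand_in())"
```

```text
the job is handed in; nothing more can be done
None
```

I lowered the plate with the valve alone. By camera, its pointer stopped about 1 mm above the collar's centre, the valve is closed to about 0.08 rad, and the handle is released. I handed the job in, and no verdict was returned.

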